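Raise the cut-line laser on the sliding table

ROBOT

A 6-joint arm with a two-finger parallel gripper is mounted at the origin on a cart in front of the work surface, level with it; the furniture and walls round the work are solid. World frame = base frame: x ahead of the robot, y to its left, z up, the work surface at z = 0. Lengths are in m, angles in rad, forces in N, time in s.
With the tool pointing down it reaches from about 0.425 to 1.125 m from the base axis. Payload 14.9 kg.
Tool frame: the origin (TCP) lies on the centre line of the jaws, within the pads' length; the fingertips stand 8 mm ahead of it and the grasp point (between the pads) lies 11 mm behind it; z points along the fingers, y is the line along which they close (so a half turn about z gives the same grasp; the last joint's range is limited). The gripper opens to 91 mm and grips with 3 to 60 N. Pads are 32 mm wide; open, the fingers measure 118 mm over their backs; the gripper's body (76 mm by 178 mm) begins 60 mm behind the grasp point.
Start: joints at [-0.033, 0.379, 1.734, -0, 1.028, -0.033], TCP at [0.7, -0, 0.188] pointing down, gripper open.
Joint ranges: [-2.77, 2.77], [-0.74, 2.19], [0, 2.66], [-1.06, 4.2], [0.31, 2.87], [-3.08, 3.08]. Speed limits (rad/s): [1.89, 1.89, 2.39, 3.14, 3.14, 3.14].

INTERFACE

Orientations are given as [roll, pitch, yaw] about the fixed x, y, z axes, in that order (R = Rz(yaw) Ry(pitch) Rx(roll)).
In Python, from station import manip gives the robot as it stands.
- The arm moves only by the shell command python3 -m pendant 'ROWS' [FORCE]. ROWS is JSON, a list of rows, each an object with "travel": the shift along the world's x, y, z as a fraction of full scale, a list of three; "spin": the turn about the world's z as a fraction of full scale; "gripper": the finger opening in mm, from 0 to 91.2. In form: [{"travel": [dx, dy, dz], "spin": spin, "gripper": gripper}, ...]. A call has 1 to 5 rows; each row shifts and turns the commanded pose from where the row before left it; what a row does not reach is not made up. Full scale, the value 1, is 0.05 m for a shift and 0.12 rad for a turn. A row lasts 1/8 s, in which the tool goes at most 62.5 mm and 10.7 degrees, less where a joint would pass 70% of its speed; a pose out of reach is approached as far as the arm can. A call with a number of a shift or a turn outside -1 to 1 is refused whole. A call with a gripper value outside its range is refused whole. The fingers move at their own pace and stop on an object; FORCE is the grip in N (left out, the last holds). Time passes only in rows, so rows that do not move let the fingers close. It gives the time, the measured TCP pose, the force, the opening and the grip force at its end, in the units of the state.
- manip.get_obs(): the state, without advancing time (a new reading comes with each control period).
- manip.read_camera(name): name is "scene" or "side" or "wrist"; returns a dict with "color" (420x560x3 uint8, red, green, blue), "fov_y" (degrees; the focal length in pixels is half the picture's height over the tangent of half this angle, whatever the lens; pixels are square), "cx", "cy" (the principal point, pixels), "extrinsics" (4x4, takes a point from camera to world coordinates). Camera axes: x right, y up, looking along -z (the intrinsics and any distortion apply to the point x, -y, -z); pixel columns grow to the right and rows downward; lengths in m; the calibration is good to about 2 mm. A picture is of the moment at which its call begins. There is no depth.
- manip.hand_in(): hands the job in; it is judged then, once.
The state is a dict: "time": time; "joint_pos": joint angles; "joint_velocities": joint speeds; "joint_efforts": joint torques, N m; "eef_pos": TCP position; "eef_rot": TCP orientation; "ft_force": force on the tool from outside, world axes, zero at the start; "moment": the same for the moment, N m; "finger_gap": opening from 0.0 (shut) to 1.0 (fully open); "gripper_force": force on a finger pad.
Only numpy, scipy, OpenCV 4.12 (cv2) and the standard library are available. Lean on these libraries where they do the work, as an engineer would, in place of code of your own. Each camera call takes 0.05 s, during which the arm holds its last target. There are 200 camera calls.

TASK

The saw's cut-line laser stands stowed on the sliding table under its dust hood. Lift the hood off and stand it on the table, open side down and well clear of the post, then squeeze the trigger on the side of the laser head, draw the head up past the first stop to the second stop, where the post is fully out, and keep holding it there: finish still gripping it, because it sinks back when let go until the collar has been tightened. Do not drop the hood, and leave the marking-out tools where they lie.

Things in the scene. Friction and masses are not known exactly. Their poses are not given: they have to be found in the camera images.
- laser_post: Telescoping post bolted to the table: foot 110 x 64 mm, column 36 x 30 mm, 150 mm high, black collar (44 x 38 mm) round its top, star knob out to x = -46 mm at z = 137 mm. Carries the grey laser head (52 mm in x, 36 in y, 42 high; z = 156 to 198 mm when stowed). Origin: on the post's axis at table level; z up, x to the lens side, y to the trigger side.
- head_grip (a point): Point to grip: on the head's vertical axis at mid-trigger, 20 mm below the head's flat top, 22 mm above its underside; rises with the head (z = 178 mm stowed, 278 mm at the second stop). Axes as laser_post; close the fingers along y, one on the trigger, the other on the ribbed face across from it.
- laser_head (a joint): How far the head is drawn up (m): 0 stowed, 0.050 first stop, 0.100 second stop (hard end of travel). Unless the trigger is squeezed a latch tooth holds it at 0 and catches at 0.050; at 0.100 there is no catch, and the head (0.4 kg with its tube) sinks back when let go.
- trigger (a joint): How far the trigger is pressed (m): 0 free, 0.008 fully in, latch free beyond 0.006. Black ribbed pad, 22 mm wide, 28 high, on the head's +y face, moving to -y; head and trigger measure 46 mm across when free, 38 mm (18 on the -y side, 20 on the +y side) fully in. Spring 3 N at first, 8.5 N fully in; keep a squeeze of about 25 N while pulling.
- dust_hood: Loose grey hood 68 x 68 mm, 50 mm high, open below (62 x 62 mm inside), about 0.07 kg, with a grip fin on top: 42 mm long in x, 12 mm thick in y, 50 to 73 mm above the rim. Origin: middle of its open rim (z = 0 when it stands on the table); z up. At the start it rests over the head, rim at z = 151 mm, axes within 2 degrees of laser_post's; lift it straight up 50 mm to clear.
- combination_square: Combination square lying flat near the left edge, 112 x 304 mm, 34 mm high; long side along its y. Origin: centre of its underside. Leave it alone.
- tape_measure: Yellow tape measure, 43 x 90 mm, 62 mm high. Origin: centre of its underside. Leave it alone.
- offcut_block: Dark wooden offcut, 50 x 50 mm, 32 mm high. Origin: centre of its underside. Leave it alone.
- pencil: Red pencil, 150 mm long along its y, 8 mm thick. Origin: centre of its underside. Leave it alone.
- marker: White and blue marker pen, 135 mm long along its y, 17 mm thick. Origin: centre of its underside. Leave it alone.

How it is judged:
On the way, in this order (a step that is already met when the one before it is completed fails the run):
1. the hood has been lifted off and stands on the table, open side down, clear of the post and let go (height (world z) of dust_hood between -0.006 and 0.006 m and angle between dust_hood's own z axis and vertical below 0.1 rad and horizontal distance between dust_hood and laser_post above 0.1 m and contact force between the fingers and dust_hood below 0.05 N), for 0.2 s.
2. the trigger is squeezed in by the fingers (value of joint trigger above 0.0055 m and contact force between the fingers and laser_post above 3 N), for 0.1 s.
3. the head has been drawn up past the first stop (value of joint laser_head above 0.06 m), for 0.1 s.
At the end, for the whole second after the job is handed in: The head is held in the fingers (more than 3 N of grip, fingers at the head) within 5 mm of the second stop (joint laser_head above 0.095), and the hood stands still on the table, open side down, within 6 degrees of upright, its axis more than 100 mm from the post's, not touched (all of step 1 and value of joint laser_head above 0.095 m and contact force between the fingers and laser_post above 3 N and distance between the grasp point and head_grip below 0.05 m and linear speed of dust_hood below 0.02 m/s); the arm keeps its last pose, push and grip.
It fails at once if the hood is dropped or knocked off: it falls through the air unheld (height (world z) of dust_hood above 0.008 m and contact force between the fingers and dust_hood below 0.01 N and linear speed of dust_hood above 0.3 m/s).
It fails at once if one of the marking-out tools is moved by more than 20 mm (distance of any of combination_square, tape_measure, offcut_block, pencil, marker from where it was at the start of the episode above 0.02 m).
It also fails if it takes over 58 s, if anything falls off the work surface, if the arm or the gripper's body presses on something with over 40 N, if the wrist force passes 120 N, or if a joint passes its speed limit or range.

## Working session

There is one attempt and no reset: what is moved stays moved. The work goes in short steps, Python scripts to look and compute and a shell command to move; the robot and the scene stay as the last step left them, time stands still between calls to the robot, and variables do not carry over. Pictures are saved under pics/ and viewed, at most 10 in all, crops included, and the job is handed in when it is done.

```bash
mkdir -p pics; ls; cat > h.py <<'E'
import numpy as np, cv2, pickle
from station import manip
def shot(n,tag):
    d=manip.read_camera(n); cv2.imwrite(f'pics/{tag}.png',d['color'][:,:,::-1].copy()); pickle.dump(d,open(f'pics/{tag}.pkl','wb')); return d
def pix(d,P):
    E=np.array(d['extrinsics']);p=E[:3,:3].T@(np.array(P)-E[:3,3]);f=210/np.tan(np.radians(d['fov_y']/2))
    return d['cx']+f*p[0]/-p[2], d['cy']+f*-p[1]/-p[2]
def ray(d,u,v,z):
    E=np.array(d['extrinsics']);f=210/np.tan(np.radians(d['fov_y']/2))
    r=E[:3,:3]@np.array([(u-d['cx'])/f,-(v-d['cy'])/f,-1]);o=E[:3,3];return o+r*(z-o[2])/r[2]
E
python3 - <<'E'
from h import *
for n in('scene','side','wrist'):
    d=shot(n,n+'0');print(n,{k:v for k,v in d.items() if k!='color'})
a=[cv2.imread(f'pics/{n}0.png') for n in('scene','side')]
print(manip.get_obs())
E
```

```text
pics
scene {'fov_y': 45.191175421637126, 'cx': 270.4327951198223, 'cy': 216.69149935636747, 'extrinsics': array([[ 0.77263694,  0.43892339, -0.45867027,  0.00383457],
       [-0.63452953,  0.55680698, -0.53603943, -0.48762577],
       [ 0.02011056,  0.70520369,  0.70871949,  0.87227486],
       [ 0.        ,  0.        ,  0.        ,  1.        ]])}
side {'fov_y': 46.832674834295524, 'cx': 277.6163351586425, 'cy': 207.26671392836477, 'extrinsics': array([[ 0.97961887,  0.11007114, -0.16802149,  0.32405915],
       [-0.19934471,  0.43002005, -0.88053645, -0.76516863],
       [-0.02466904,  0.89608432,  0.44319785,  0.54698007],
       [ 0.        ,  0.        ,  0.        ,  1.        ]])}
wrist {'fov_y': 62.43018793192532, 'cx': 279.5422868509405, 'cy': 209.07466182535708, 'extrinsics': array([[ 9.99998385e-01, -1.60253877e-03,  8.13900202e-04,
         6.98889712e-01],
       [ 1.29099358e-03,  9.55466194e-01,  2.95097755e-01,
         8.35726457e-02],
       [-1.25055972e-03, -2.95096228e-01,  9.55466720e-01,
         3.83275833e-01],
       [ 0.00000000e+00,  0.00000000e+00,  0.00000000e+00,
         1.00000000e+00]])}
{'time': 0.15, 'joint_pos': array([-3.33130198e-02,  3.79302641e-01,  1.73461913e+00, -2.27809518e-05,
        1.02849858e+00, -3.33153498e-02]), 'joint_velocities': array([-0.00175207, -0.00110658, -0.0028881 ,  0.0006962 ,  0.00031361,
        0.00111479]), 'joint_efforts': array([-6.05650021e-04, -7.64114213e+01, -4.34656477e+01,  6.51094434e-02,
        4.09642188e-02, -4.73684588e-05]), 'eef_pos': array([ 6.99691438e-01, -1.02790833e-05,  1.87542395e-01]), 'eef_rot': array([-3.14076476e+00, -8.07828614e-06,  1.57081042e+00]), 'ft_force': array([ 1.04025765,  0.88198855, -0.0334535 ]), 'moment': array([ 0.03867374,  0.01048508, -0.02312684]), 'gripper_force': 0.0, 'finger_gap': 1.0002452664314387}
```

View pics/scene0.png

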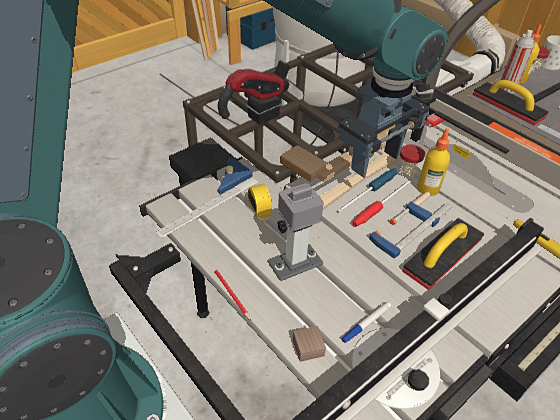

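View pics/side0.png

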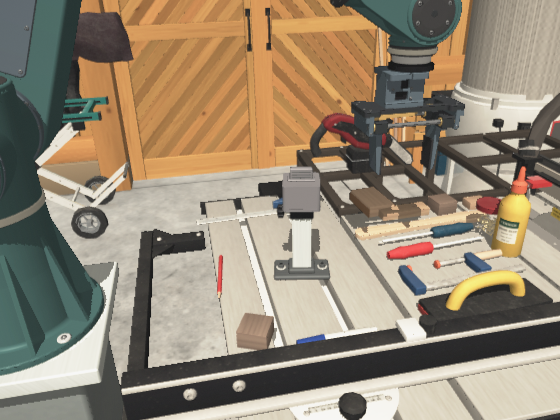

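The scene and side pictures show the post near (292,263) and (302,270), with the hood on top. The offcut, pencil and marker lie on the robot's side of it. I'll enlarge both views next.

```bash
python3 - <<'E'
from h import *
d=[pickle.load(open(f'pics/{n}0.pkl','rb')) for n in('scene','side')]
for x,u,v in((d[0],293,265),(d[1],302,270)): print('foot',ray(x,u,v,0.01))
for n,u,v in(('offcut',308,345),('pencil',232,293),('marker',365,323),('tape',261,200),('glue',433,185),('float',440,260),('redscrew',368,215),('edgeL',200,240),('corner',150,215)): print(n,ray(d[0],u,v,0.01).round(3))
a=cv2.imread('pics/scene0.png')[165:285,240:340];b=cv2.imread('pics/side0.png')[160:290,250:350]
a=cv2.resize(a,None,fx=4,fy=4,interpolation=3);b=cv2.resize(b[:120],None,fx=4,fy=4,interpolation=3)
cv2.imwrite('pics/z1.png',np.hstack([a,b]))
E
```

```text
foot [0.50563408 0.01767819 0.01      ]
foot [0.5186271  0.01570078 0.01      ]
offcut [ 0.397 -0.15   0.01 ]
pencil [0.356 0.04  0.01 ]
marker [ 0.52  -0.185  0.01 ]
tape [0.581 0.224 0.01 ]
glue [ 0.967 -0.007  0.01 ]
float [ 0.774 -0.177  0.01 ]
redscrew [0.752 0.022 0.01 ]
edgeL [0.387 0.206 0.01 ]
corner [0.338 0.348 0.01 ]
```

View pics/z1.png

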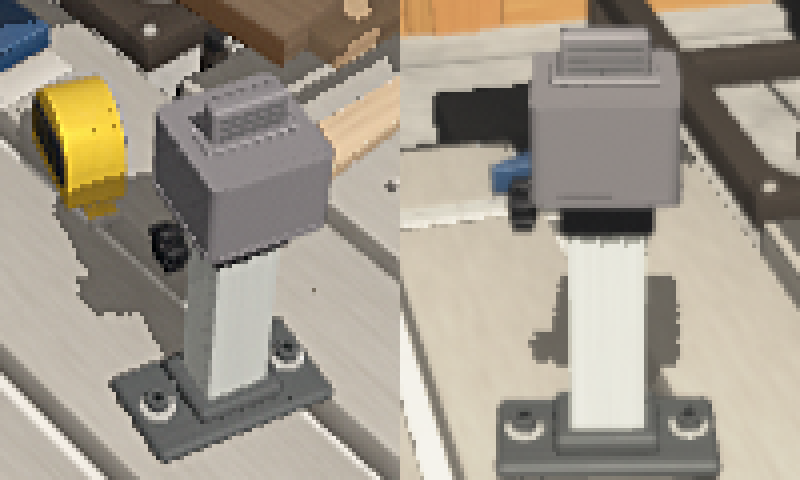

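```bash
python3 - <<'E'
from h import *
from scipy.optimize import least_squares
d=[pickle.load(open(f'pics/{n}0.pkl','rb')) for n in('scene','side')]
h=.034
O=[(0,-h,-h,.201,207,155),(0,-h,h,.201,157,110),(0,h,-h,.201,333,143),(0,-h,-h,.151,210,262),(0,h,-h,.151,330,230),
(1,-h,-h,.201,531,106),(1,h,-h,.201,679,106),(1,-h,-h,.151,534,207),(1,h,-h,.151,679,204)]
def uv(o): return (o[4]/4+240,o[5]/4+165) if o[0]==0 else ((o[4]-400)/4+250,o[5]/4+160)
def res(p):
    c,s=np.cos(p[2]),np.sin(p[2]);r=[]
    for o in O:
        r+=list(np.subtract(pix(d[o[0]],(p[0]+c*o[1]-s*o[2],p[1]+s*o[1]+c*o[2],o[3])),uv(o)))
    return r
q=least_squares(res,[.51,.016,0]);print(q.x,np.round(q.fun,1))
for dx,dy,n in((-.055,-.032,'foot--'),(.055,-.032,'foot+-'),(-.055,.032,'foot-+')):
    c,s=np.cos(q.x[2]),np.sin(q.x[2]);P=(q.x[0]+c*dx-s*dy,q.x[1]+s*dx+c*dy,.006)
    a=pix(d[0],P);b=pix(d[1],P);print(n,(a[0]-240)*4,(a[1]-165)*4,(b[0]-250)*4+400,(b[1]-160)*4)
E
```

```text
[ 0.52321936  0.02834681 -0.29718916] [ 0.7  7.3 -0.8 -3.8  1.2  1.4 -1.3 -1.3 -0.4 -2.3 -0.4 -1.1  1.1 -0.5
 -0.6 -1.1  0.7  0.4]
foot-- 154.61056126706922 448.58592533937303 495.04161621030585 464.3689668615998
foot+- 336.41157526975985 391.2059443042908 721.1797125586579 472.209701469003
foot-+ 110.06931146877992 364.46630819261327 507.7963687942224 394.0343792273386
```

```bash
python3 - <<'E'
from h import *
from scipy.optimize import least_squares
d=[pickle.load(open(f'pics/{n}0.pkl','rb')) for n in('scene','side')]
h=.034
O=[(0,-h,-h,.201,208,184),(0,-h,h,.201,157,110),(0,h,-h,.201,333,150),(0,-h,-h,.151,210,262),(0,h,-h,.151,330,230),
(1,-h,-h,.201,531,106),(1,h,-h,.201,679,106),(1,-h,-h,.151,534,207),(1,h,-h,.151,679,204),
(0,-.055,-.032,.003,165,461),(0,.055,-.032,.003,331,400),(0,-.055,.032,.006,110,380),(1,-.055,-.032,.003,497,472),(1,.055,-.032,.003,718,474)]
def uv(o): return (o[4]/4+240,o[5]/4+165) if o[0]==0 else ((o[4]-400)/4+250,o[5]/4+160)
def res(p):
    c,s=np.cos(p[2]),np.sin(p[2]);r=[]
    for o in O:
        r+=list(np.subtract(pix(d[o[0]],(p[0]+c*o[1]-s*o[2],p[1]+s*o[1]+c*o[2],o[3])),uv(o)))
    return r
for sub in (O[:9],O[9:],O):
    O0=O;O=sub;q=least_squares(res,[.51,.016,0],loss='soft_l1');print(q.x,np.round(q.fun,1));O=O0
x,y,t=q.x
# free placing spots, pencil/tools in scene with top view warp
H=np.array([pix(d[0],P)for P in((.3,.3,0),(.9,.3,0),(.9,-.3,0),(.3,-.3,0))],np.float32)
M=cv2.getPerspectiveTransform(H,np.float32([(0,0),(0,0),(0,0),(0,0)])+np.float32([(0,600),(0,0),(600,0),(600,600)]))
im=cv2.warpPerspective(cv2.imread('pics/scene0.png'),M,(600,600))
for i in range(0,600,100): cv2.line(im,(i,0),(i,600),(0,255,0),1);cv2.line(im,(0,i),(600,i),(0,255,0),1)
cv2.imwrite('pics/top.png',im)
E
```

```text
[ 0.52121432  0.02593806 -0.27390833] [ 1.1  1.4 -1.  -2.4  1.5  0.4 -0.7 -0.  -0.1 -1.5 -0.8 -0.3  0.9 -0.
 -1.  -0.2  0.5  0.9]
[ 0.52001176  0.02570006 -0.21619874] [-1.   0.4  1.1 -1.7 -0.6 -0.7 -0.6  1.7  0.8  0.5]
[ 0.52031662  0.02589689 -0.24346704] [ 1.5  1.8 -1.5 -1.7  1.4  0.2 -0.4  0.4 -0.2 -1.8 -0.8  0.   1.  -0.2
 -0.9  0.1  0.5  0.7 -1.6 -0.1  1.1 -1.2 -0.5 -1.5 -0.9  1.2  0.5  0.9]
```

View pics/top.png

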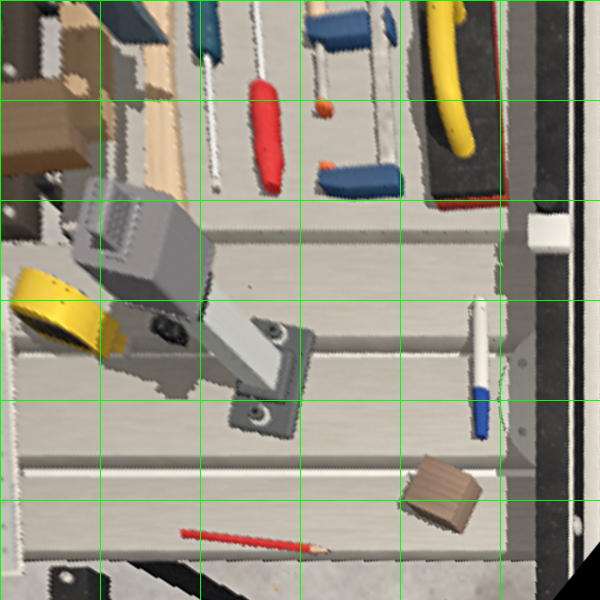

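The overhead warp shows clear table around (x 0.61, y −0.115), roughly pixel (415,290). It lies between the post, the marker (480,365) and the hammer. The hood is at about (0.521, 0.026) with yaw −0.26. I'll raise the arm, turn it and move above the hood.

```bash
python3 -m pendant '[{"travel":[0,0,0.6],"spin":1,"gripper":60},{"travel":[0,0,0.6],"spin":1,"gripper":60},{"travel":[0,0,0.6],"spin":1,"gripper":60},{"travel":[0,0,0.6],"spin":1,"gripper":60},{"travel":[0,0,0.6],"spin":1,"gripper":60}]' 30
python3 -m pendant '[{"travel":[-0.7,0.1,0],"spin":1,"gripper":60},{"travel":[-0.7,0.1,0],"spin":1,"gripper":60},{"travel":[-0.7,0.1,0],"spin":1,"gripper":60},{"travel":[-0.7,0.1,0],"spin":1,"gripper":60},{"travel":[-0.7,0.1,0],"spin":1,"gripper":60}]'
python3 -m pendant '[{"travel":[0,0,0],"spin":0.9,"gripper":60},{"travel":[0,0,0],"spin":0,"gripper":60},{"travel":[0,0,0],"spin":0,"gripper":60}]'
python3 - <<'E'
from h import *
o=manip.get_obs();print(o['eef_pos'],o['eef_rot'],o['joint_pos'])
d=shot('wrist','w1');print(d['extrinsics'])
print(pix(d,o['eef_pos']))
E
```

```text
time: 0.78
eef_pos: [0.6998, -0.0, 0.3388]
eef_rot: [-3.141, -0.0, 2.175]
ft_force: [-0.1, 0.5, -0.3]
finger_gap: 0.656
gripper_force: 0.0
time: 1.4
eef_pos: [0.5237, 0.0251, 0.3378]
eef_rot: [-3.141, -0.0, 2.775]
ft_force: [-0.3, -0.5, 0.5]
finger_gap: 0.655
gripper_force: 0.0
time: 1.78
eef_pos: [0.5252, 0.0249, 0.3379]
eef_rot: [-3.142, -0.0, 2.876]
ft_force: [-0.2, -0.2, -0.2]
finger_gap: 0.66
gripper_force: 0.0
[0.52519932 0.02493034 0.33790018] [-3.14152576e+00 -2.44448790e-04  2.87626467e+00] [ 3.10381216e-03 -5.87233017e-02  1.96047460e+00  3.58342239e-07
  1.24009479e+00 -1.30236466e+00]
[[ 2.60935771e-01 -9.22610187e-01 -2.84082676e-01  4.43358857e-01]
 [ 9.65356037e-01  2.49230439e-01  7.72781375e-02  4.66293392e-02]
 [-4.95546995e-04 -2.94405556e-01  9.55680450e-01  5.33747045e-01]
 [ 0.00000000e+00  0.00000000e+00  0.00000000e+00  1.00000000e+00]]
(np.float64(280.36724568074646), np.float64(247.0740804316075))
```

View pics/w1.png

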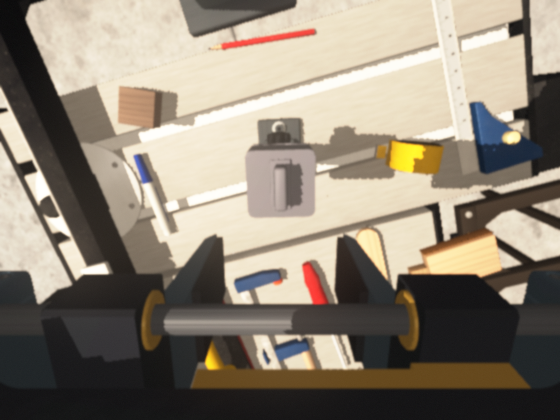

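The wrist view shows the hood top square with its centre near (281,183), corners at (247,150) to (315,216). The fin is upright in the image, so the yaw is right.

```bash
python3 - <<'E'
from h import *
d=pickle.load(open('pics/w1.pkl','rb'))
print(ray(d,281,183,.201))
for p in((247,150),(315,149),(248,216),(315,216)): print(ray(d,*p,.201))
g=cv2.cvtColor(d['color'],7)[140:225,240:325]
cv2.imwrite('pics/w1z.png',cv2.resize(cv2.cvtColor(d['color'],4)[140:225,240:325],None,fx=7,fy=7,interpolation=3))
E
```

```text
[0.5167803  0.02809548 0.201     ]
[0.4772034  0.00512972 0.201     ]
[0.49321428 0.06801328 0.201     ]
[ 0.54102631 -0.01297412  0.201     ]
[0.5586894  0.05241456 0.201     ]
```

View pics/w1z.png

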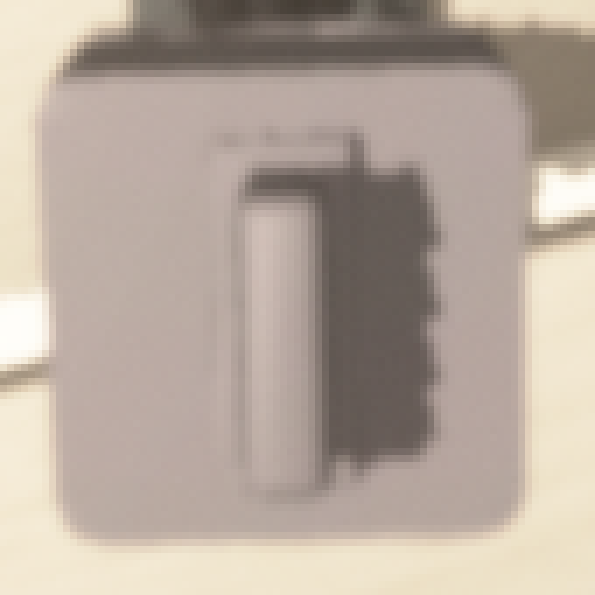

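```bash
python3 - <<'E'
from h import *
d=pickle.load(open('pics/w1.pkl','rb'))
print(ray(d,280.2,189.3,.224), ray(d,281,183.8,.201))
E
```

```text
[0.51723193 0.02712865 0.224     ] [0.51755664 0.02788667 0.201     ]
```

```bash
python3 -m pendant '[{"travel":[-0.13,0.04,-0.5],"spin":0,"gripper":45},{"travel":[0,0,-0.7],"spin":0,"gripper":45},{"travel":[0,0,-0.7],"spin":0,"gripper":45},{"travel":[0,0,-0.4],"spin":0,"gripper":45},{"travel":[0,0,-0.2],"spin":0,"gripper":45}]'
python3 -m pendant '[{"travel":[0,0,0],"spin":0,"gripper":45},{"travel":[0,0,0],"spin":0,"gripper":0},{"travel":[0,0,0],"spin":0,"gripper":0},{"travel":[0,0,0],"spin":0,"gripper":0},{"travel":[0,0,0],"spin":0,"gripper":0}]' 30
```

```text
time: 2.45
eef_pos: [0.5182, 0.0269, 0.2118]
eef_rot: [-3.141, -0.002, 2.878]
ft_force: [0.1, 0.1, 0.2]
finger_gap: 0.492
gripper_force: 0.0
time: 3.08
eef_pos: [0.5186, 0.027, 0.2132]
eef_rot: [3.142, 0.0, 2.879]
ft_force: [-1.0, -0.0, -0.2]
finger_gap: 0.086
gripper_force: 0.0
```

```bash
python3 -m pendant '[{"travel":[0,0,0],"spin":0,"gripper":0}]'
python3 - <<'E'
from h import *
a=shot('scene','s2')['color'];b=shot('side','sd2')['color']
a=cv2.resize(a[130:250,220:340],None,fx=3.3,fy=3.3,interpolation=3);b=cv2.resize(b[110:230,240:360],None,fx=3.3,fy=3.3,interpolation=3)
cv2.imwrite('pics/z2.png',np.hstack([a,b])[:,:,::-1].copy())
E
```

```text
time: 3.2
eef_pos: [0.5185, 0.027, 0.2131]
eef_rot: [3.142, 0.0, 2.879]
ft_force: [-0.6, -0.6, -0.2]
finger_gap: 0.009
gripper_force: 0.0
```

View pics/z2.png

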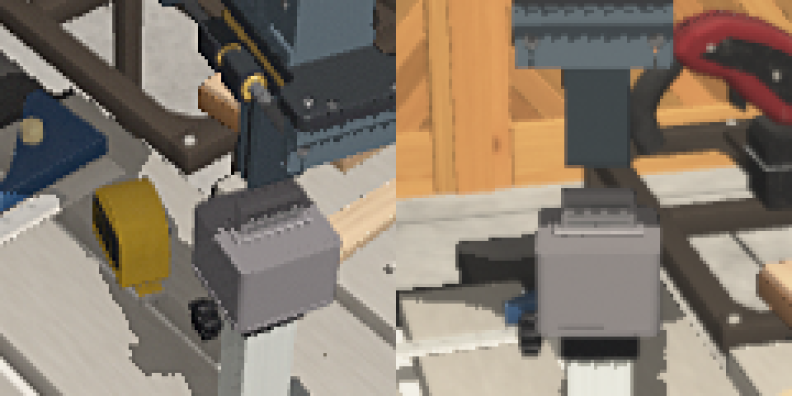

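```bash
python3 - <<'E'
from h import *
s=pickle.load(open('pics/s2.pkl','rb'));q=pickle.load(open('pics/sd2.pkl','rb'))
c,n=np.cos(-.26),np.sin(-.26)
for l,x,y,z in(('tip-',-.016,0,.205),('tip+',.016,0,.205),('fin-',-.021,-.006,.224),('fin+',.021,-.006,.224),('top--',-.034,-.034,.201),('top+-',.034,-.034,.201),('bot+-',.034,-.034,.151)):
    P=(.5185+c*x-n*y,.027+n*x+c*y,z);a=pix(s,P);b=pix(q,P)
    print(l,np.round([(a[0]-220)*3.3,(a[1]-130)*3.3,(b[0]-240)*3.3+396,(b[1]-110)*3.3]))
E
```

```text
tip- [240. 223. 566. 220.]
tip+ [288. 208. 624. 220.]
fin- [238. 207. 556. 192.]
fin+ [303. 188. 633. 192.]
top-- [237. 273. 530. 252.]
top+- [341. 241. 657. 252.]
bot+- [334. 301. 656. 336.]
```

```bash
python3 - <<'E'
from h import *
from scipy.optimize import least_squares
s=pickle.load(open('pics/s2.pkl','rb'));q=pickle.load(open('pics/sd2.pkl','rb'))
def tri(a,b):
    r=least_squares(lambda P:np.r_[np.subtract(pix(s,P),(a[0]/3.3+220,a[1]/3.3+130)),np.subtract(pix(q,P),((b[0]-396)/3.3+240,b[1]/3.3+110))],[.52,.02,.2]);return r.x.round(4),r.fun.round(1)
print('tip-',tri((245,190),(566,165)))
print('tip+',tri((298,178),(632,165)))
print('hoodtop--',tri((240,268),(537,240)),'bot--',tri((243,334),(540,335)),'bot+-',tri((335,305),(660,335)))
o=manip.get_obs();print(o['eef_pos'],o['joint_pos'],o['ft_force'])
E
python3 - <<'E'
import sys; sys.path.insert(0,'.')
from h import *
d=shot('wrist','w2'); cv2.imwrite('pics/w2c.png',d['color'][:,:,::-1].copy())
o=manip.get_obs(); T=np.array(d['extrinsics'])[:3,3]; print(T,o['eef_pos'],np.linalg.norm(T-o['eef_pos']))
E
```

```text
tip- (array([0.501 , 0.0251, 0.2383]), array([ 0.6, -0.9, -0.7,  0.7]))
tip+ (array([0.5343, 0.0153, 0.2377]), array([ 1. , -1.5, -1.2,  1.2]))
hoodtop-- (array([0.4796, 0.0026, 0.2062]), array([ 0.6, -0.9, -0.7,  0.7])) bot-- (array([ 0.4801, -0.0024,  0.153 ]), array([ 0.1, -0.2, -0.1,  0.1])) bot+- (array([ 0.5429, -0.0169,  0.1512]), array([ 0.5, -0.9, -0.6,  0.6]))
[0.51849632 0.02699508 0.21303986] [ 7.13478783e-03  5.85830572e-02  2.08121535e+00 -1.99002326e-05
  1.00184973e+00 -1.30085473e+00] [0.31480498 0.69616022 0.48379429]
[0.43656929 0.04847038 0.40885843] [0.51849218 0.0269869  0.21303134] 0.21335685255727183
```

View pics/w2.png

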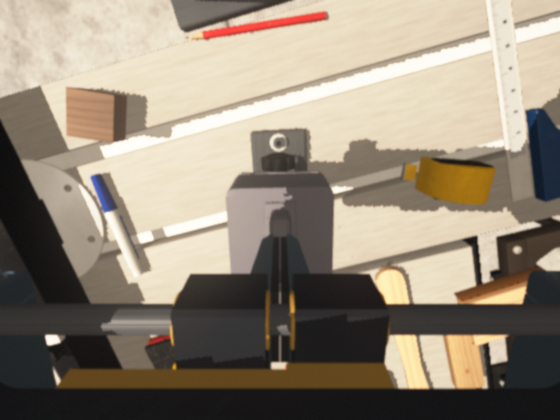

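The wrist view shows the jaws fully shut above the fin, with the fin end visible at (280,215). The fingers missed it. Triangulated, the tips stand at z ≈ 0.238 and not 0.205. I'll check that offset against the start pictures before going lower.

```bash
python3 - <<'E'
from h import *
s=pickle.load(open('pics/scene0.pkl','rb'));q=pickle.load(open('pics/side0.pkl','rb'))
for x in(-.0595,-.0456,.0456,.0595):
  for z in (.18,.213): 
    P=(.7+x,-.016,z);print(x,z,np.round(pix(s,P)),np.round(pix(q,P)))
a=cv2.resize(s['color'][95:195,325:425],None,fx=4,fy=4,interpolation=3);b=cv2.resize(q['color'][95:195,365:465],None,fx=4,fy=4,interpolation=3)
cv2.imwrite('pics/z3.png',np.hstack([a,b])[:,:,::-1].copy())
E
```

```text
-0.0595 0.18 [358. 190.] [372. 192.]
-0.0595 0.213 [360. 178.] [373. 175.]
-0.0456 0.18 [362. 188.] [379. 191.]
-0.0456 0.213 [365. 175.] [380. 174.]
0.0456 0.18 [391. 170.] [426. 186.]
0.0456 0.213 [394. 158.] [428. 169.]
0.0595 0.18 [396. 168.] [433. 185.]
0.0595 0.213 [399. 155.] [435. 168.]
```

View pics/z3.png

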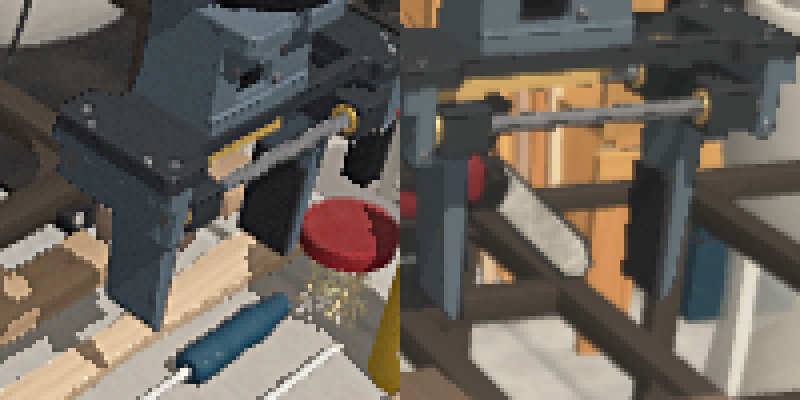

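The start pictures agree: the fingertips actually stand about 25 mm above the reported TCP height, in both views. I'll open, go 28 mm lower and grip again.

```bash
python3 -m pendant '[{"travel":[0,0,0],"spin":0,"gripper":45},{"travel":[0,0,0],"spin":0,"gripper":45},{"travel":[0,0,0],"spin":0,"gripper":45},{"travel":[0,0,-0.3],"spin":0,"gripper":45},{"travel":[0,0,-0.26],"spin":0,"gripper":45}]'
python3 -m pendant '[{"travel":[0,0,0],"spin":0,"gripper":0},{"travel":[0,0,0],"spin":0,"gripper":0},{"travel":[0,0,0],"spin":0,"gripper":0},{"travel":[0,0,0],"spin":0,"gripper":0},{"travel":[0,0,0],"spin":0,"gripper":0}]' 30
```

```text
time: 3.98
eef_pos: [0.5181, 0.027, 0.1837]
eef_rot: [-3.141, -0.001, 2.879]
ft_force: [-1.4, 0.2, 0.5]
finger_gap: 0.489
gripper_force: 0.0
time: 4.6
eef_pos: [0.5188, 0.027, 0.1854]
eef_rot: [3.141, 0.001, 2.879]
ft_force: [-0.7, -0.2, 2.7]
finger_gap: 0.129
gripper_force: 30.0
```

```bash
python3 -m pendant '[{"travel":[0,0,0.2],"spin":0,"gripper":0},{"travel":[0,0,0.4],"spin":0,"gripper":0},{"travel":[0,0,0.4],"spin":0,"gripper":0},{"travel":[0,0,0.4],"spin":0,"gripper":0},{"travel":[0,0,0.3],"spin":0,"gripper":0}]'
python3 - <<'E'
from h import *
a=shot('scene','s4')['color'];b=shot('side','sd4')['color']
a=cv2.resize(a[100:260,220:340],None,fx=3.3,fy=3.3,interpolation=3);b=cv2.resize(b[80:240,240:360],None,fx=3.3,fy=3.3,interpolation=3)
cv2.imwrite('pics/z4.png',np.hstack([a,b])[:,:,::-1].copy())
E
```

```text
time: 5.22
eef_pos: [0.5186, 0.027, 0.2714]
eef_rot: [3.141, 0.001, 2.879]
ft_force: [-0.5, -0.5, -0.7]
finger_gap: 0.129
gripper_force: 30.0
```

View pics/z4.png

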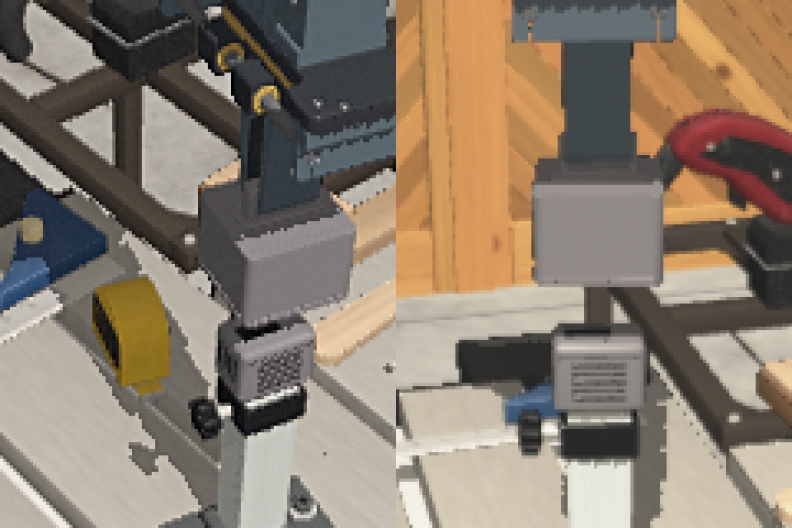

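The hood is off and hangs level in the fingers, side view (535,180)–(662,285). The bare head is below it at (553,325)–(645,410). I'll carry the hood to the free spot and lower it.

```bash
python3 -m pendant '[{"travel":[0.2,-0.3,0],"spin":0,"gripper":0},{"travel":[0.4,-0.66,0],"spin":0,"gripper":0},{"travel":[0.5,-0.74,0],"spin":0,"gripper":0},{"travel":[0.5,-0.74,0],"spin":0,"gripper":0},{"travel":[0.24,-0.4,0],"spin":0,"gripper":0}]'
python3 -m pendant '[{"travel":[0,0,-0.5],"spin":0,"gripper":0},{"travel":[0,0,-0.9],"spin":0,"gripper":0},{"travel":[0,0,-0.9],"spin":0,"gripper":0},{"travel":[0,0,-0.9],"spin":0,"gripper":0},{"travel":[0,0,-0.9],"spin":0,"gripper":0}]'
python3 -m pendant '[{"travel":[0,0,-0.2],"spin":0,"gripper":0},{"travel":[0,0,-0.1],"spin":0,"gripper":0},{"travel":[0,0,0],"spin":0,"gripper":0},{"travel":[0,0,0],"spin":0,"gripper":0}]'
```

```text
time: 5.95
eef_pos: [0.6112, -0.1174, 0.2688]
eef_rot: [-3.141, -0.001, 2.877]
ft_force: [-0.6, 0.2, -1.3]
finger_gap: 0.13
gripper_force: 30.0
time: 6.58
eef_pos: [0.61, -0.1151, 0.0631]
eef_rot: [3.142, -0.001, 2.879]
ft_force: [0.4, 0.4, -1.3]
finger_gap: 0.128
gripper_force: 30.0
time: 7.08
eef_pos: [0.6114, -0.1152, 0.0514]
eef_rot: [3.142, 0.002, 2.879]
ft_force: [1.1, 0.3, -0.3]
finger_gap: 0.129
gripper_force: 30.0
```

```bash
python3 -m pendant '[{"travel":[0,0,-0.12],"spin":0,"gripper":0},{"travel":[0,0,-0.1],"spin":0,"gripper":0},{"travel":[0,0,-0.04],"spin":0,"gripper":0},{"travel":[0,0,0],"spin":0,"gripper":0},{"travel":[0,0,0],"spin":0,"gripper":0}]'
python3 -m pendant '[{"travel":[0,0,-0.03],"spin":0,"gripper":0},{"travel":[0,0,0],"spin":0,"gripper":0},{"travel":[0,0,0],"spin":0,"gripper":0}]'
```

```text
time: 7.7
eef_pos: [0.6106, -0.115, 0.0371]
eef_rot: [-3.142, 0.0, 2.879]
ft_force: [1.1, -0.3, -0.8]
finger_gap: 0.127
gripper_force: 30.0
time: 8.07
eef_pos: [0.6105, -0.115, 0.0355]
eef_rot: [3.142, -0.0, 2.879]
ft_force: [0.7, -0.1, -0.2]
finger_gap: 0.132
gripper_force: 30.0
```

```bash
python3 -m pendant '[{"travel":[0,0,-0.03],"spin":0,"gripper":0},{"travel":[0,0,0],"spin":0,"gripper":0},{"travel":[0,0,0],"spin":0,"gripper":0}]'
python3 -m pendant '[{"travel":[0,0,-0.02],"spin":0,"gripper":0},{"travel":[0,0,0],"spin":0,"gripper":0},{"travel":[0,0,0],"spin":0,"gripper":0}]'
```

```text
time: 8.45
eef_pos: [0.6107, -0.1151, 0.0344]
eef_rot: [-3.142, 0.0, 2.879]
ft_force: [-2.8, 0.4, 5.2]
finger_gap: 0.13
gripper_force: 30.0
time: 8.82
eef_pos: [0.6107, -0.1151, 0.0343]
eef_rot: [-3.142, -0.0, 2.879]
ft_force: [-9.3, 1.7, 21.7]
finger_gap: 0.125
gripper_force: 30.0
```

The rim touched exactly where the relative height predicted (eef z 0.0344). I'll ease the push off, open and rise.

```bash
python3 -m pendant '[{"travel":[0,0,0.025],"spin":0,"gripper":0},{"travel":[0,0,0],"spin":0,"gripper":0},{"travel":[0,0,0],"spin":0,"gripper":50},{"travel":[0,0,0],"spin":0,"gripper":50},{"travel":[0,0,0],"spin":0,"gripper":50}]'
python3 -m pendant '[{"travel":[0,0,0.3],"spin":0,"gripper":70},{"travel":[0,0,0.8],"spin":0,"gripper":70},{"travel":[0,0,1],"spin":0,"gripper":70},{"travel":[0,0,1],"spin":0,"gripper":70},{"travel":[0,0,1],"spin":0,"gripper":70}]'
python3 -m pendant '[{"travel":[0,0,0.9],"spin":0,"gripper":70},{"travel":[0,0,0],"spin":0,"gripper":70},{"travel":[0,0,0],"spin":0,"gripper":70}]'
python3 - <<'E'
from h import *
for n in('scene','side','wrist'): shot(n,n+'5')
print(manip.get_obs()['eef_pos'])
# compare predicted hood corners with edges: print predicted pixels + refine via gray template (hood grey mask centroid)
d=pickle.load(open('pics/wrist5.pkl','rb'));print(pix(d,(.611,-.115,.05)),pix(d,(.52,.027,.198)))
for n in('scene','side'):
    d=pickle.load(open(f'pics/{n}5.pkl','rb'));d0=pickle.load(open(f'pics/{n}0.pkl','rb'))
    c,s=np.cos(-.26),np.sin(-.26)
    pts=np.array([pix(d,(.611+c*x-s*y,-.115+s*x+c*y,z)) for x in(-.034,.034) for y in(-.034,.034) for z in(0,.05)])
    diff=(cv2.absdiff(d['color'],d0['color']).max(2)>25).astype(np.uint8)
    x0,y0=pts.min(0).astype(int)-12;x1,y1=pts.max(0).astype(int)+12
    hull=np.zeros_like(diff);cv2.fillConvexPoly(hull,cv2.convexHull(pts.astype(np.float32)).astype(int),1)
    print(n,'pred bbox',pts.min(0).round(),pts.max(0).round())
    sub=d['color'][y0:y1,x0:x1].astype(int);grey=(np.ptp(sub,axis=2)<26)&(diff[y0:y1,x0:x1]>0)
    for r in range(0,y1-y0,3): print(''.join('#' if (g and h) else '+' if g else '.' if h else ' ' for g,h in zip(grey[r,::2],hull[y0+r,x0:x1:2])))
E
```

```text
time: 9.45
eef_pos: [0.6104, -0.115, 0.0341]
eef_rot: [3.142, -0.0, 2.879]
ft_force: [0.5, 0.4, 0.3]
finger_gap: 0.423
gripper_force: 0.0
time: 10.07
eef_pos: [0.6103, -0.1149, 0.2421]
eef_rot: [3.142, 0.001, 2.879]
ft_force: [-0.0, -0.4, -0.9]
finger_gap: 0.768
gripper_force: 0.0
time: 10.45
eef_pos: [0.6101, -0.1149, 0.2842]
eef_rot: [-3.142, -0.0, 2.879]
ft_force: [0.5, -0.0, -1.3]
finger_gap: 0.769
gripper_force: 0.0
[ 0.60984529 -0.11487053  0.28303258]
(np.float64(280.1860215463158), np.float64(174.19089542018574)) (np.float64(433.61049092001906), np.float64(47.933285418405404))
scene pred bbox [348. 251.] [396. 299.]
                                    
                                    
                                    
                                    
                     .              
                 ....#.             
             ..#...#####            
         .###############           
      ++##################          
    +++##########..##....##.        
     ++##################..##       
      +#############.###.#####      
      ##########.#######
[... 471 characters left out ...]
                       
                                   
                                   
                                   
       .....########...#...        
       .#####.......#######        
       ##############...###        
       ###############....##       
      .################....#       
      ####################..       
      .####################..      
      .######################      
      .######################      
       #####################.      
       ######################      
       ######################      
       ######################      
       ######################      
       .####################       
        ####################
```

The hood stands upright at the predicted spot, and its silhouette matches in both views. Next I'll locate the head from the hood-off picture already viewed.

```bash
python3 - <<'E'
from h import *
from scipy.optimize import least_squares
d=[pickle.load(open(f'pics/{n}4.pkl','rb')) for n in('s','sd')]
O=[(0,-.026,-.018,.156,243,402),(0,.026,-.018,.156,306,378),(0,.026,-.018,.198,313,325),(0,-.026,-.018,.198,247,348),
(1,-.026,-.018,.156,556,411),(1,.026,-.018,.156,641,409),(1,-.026,-.018,.198,553,337),(1,.026,-.018,.198,646,337)]
uv=lambda o:(o[4]/3.3+220,o[5]/3.3+100) if o[0]==0 else ((o[4]-396)/3.3+240,o[5]/3.3+80)
def res(p):
    c,s=np.cos(p[2]),np.sin(p[2]);r=[]
    for o in O: r+=list(np.subtract(pix(d[o[0]],(p[0]+c*o[1]-s*o[2],p[1]+s*o[1]+c*o[2],o[3])),uv(o)))
    return r
q=least_squares(res,[.52,.026,-.26]);print(q.x,q.fun.round(1))
E
```

```text
[ 0.52048612  0.03003438 -0.1563001 ] [-1.5  0.   1.1 -1.7  0.7 -0.8 -1.6  1.2 -0.8  0.4  1.6 -0.1 -0.3  1.9
  0.4  0.7]
```

```bash
python3 -m pendant '[{"travel":[-0.3,0.5,0],"spin":0,"gripper":80},{"travel":[-0.5,0.8,0],"spin":0,"gripper":80},{"travel":[-0.5,0.8,0],"spin":0,"gripper":80},{"travel":[-0.4,0.6,0],"spin":0,"gripper":80},{"travel":[-0.11,0.14,0],"spin":0,"gripper":80}]'
python3 -m pendant '[{"travel":[0,0,-0.5],"spin":0,"gripper":80},{"travel":[0,0,-0.5],"spin":0,"gripper":80},{"travel":[0,0,0],"spin":0,"gripper":80},{"travel":[0,0,0],"spin":0,"gripper":80}]'
python3 - <<'E'
from h import *
d=shot('wrist','w6');o=manip.get_obs();print(o['eef_pos'],o['eef_rot'])
c,s=np.cos(-.2626),np.sin(-.2626)
for n,x,y in(('--',-.026,-.018),('-+',-.026,.018),('+-',.026,-.018),('++',.026,.018)):
    print(n,np.round(pix(d,(.52+c*x-s*y,.0275+s*x+c*y,.198)),1))
g=cv2.cvtColor(d['color'],cv2.COLOR_RGB2GRAY)
u,v=map(int,pix(d,(.52,.0275,.198)));print(u,v)
for r in range(v-60,v+61,6): print(r,''.join('%4d'%k for k in g[r,u-80:u+81:5]))
E
```

```text
time: 11.22
eef_pos: [0.5182, 0.0289, 0.2838]
eef_rot: [-3.142, -0.001, 2.881]
ft_force: [-0.1, -0.0, -0.2]
finger_gap: 0.872
gripper_force: 0.0
time: 11.72
eef_pos: [0.5203, 0.0269, 0.235]
eef_rot: [3.142, 0.0, 2.879]
ft_force: [0.5, -0.5, 0.5]
finger_gap: 0.877
gripper_force: 0.0
[0.52054854 0.02694228 0.2352647 ] [3.14130932e+00 1.01695267e-03 2.87866096e+00]
-- [255.  190.3]
-+ [307.1 190.3]
+- [256.4 258.9]
++ [305.3 259. ]
280 225
165  223 226 226 225 223 223 225 225 223 222 220 126 112 116 105 191 135 117 125  65  64  83 115 116 117 117 117 114 110 112 112 111 113
171  226 226 226 226 224 224 225 225 222 221 221 133 113 124 123 239 187 116 116  75  63  81 115 114 115 116 114 115 114 113 116 132 150
177  225 225 225 225 226 226 225 222 223 221 221 146  61  65  63  82  80  66  65  66  50  77 114 115 112 113 124 142 153 156 157 157 156
183  222 221 221 222 222 221 221 221 221 220 218 159  86  58  76  57  66  72  52  73  68  74 134 151 156 246 247 248 249 236 150  96  94
189  224 225 223 224 220 218 220 219 219 220 219 155 116 127 128 127 128 128 127 127  97  86 155 154 150 223 14
[... 1517 characters left out ...]
209 188  73  36
261   46  94 157  74  70 115 114 114 116 117 218 217 218 219 220 219 217 216 215 215 218 218 217 217 213 199 153 120 112 111 113  45  35
267   42  75 157  82  68 112 113 113 116 115 216 218 216 216 216 216 217 217 216 214 198 157 121 114 113 116 122 132 167 205 220  53  34
273   40  57 155  95  66 109 109 110 111 113 215 214 216 216 213 203 162 125 116 118 123 125 138 170 209 222 225 225 225 223 220  40  32
279   36  46 153 105  62 110 110 110 112 112 198 160 125 117 120 123 129 139 166 199 218 224 223 221 222 223 222 222 224 224 222  35  31
285   36  41 156 114 112 193 144 108 114 122 126 127 137 171 205 220 223 222 222 223 222 223 222 220 221 224 225 223 221 220 219  32  29
```

Head top edges lie at columns 255–304, centred on the camera's column 280 and the jaws' mid-line, and the trigger pad is at (311,214). The alignment is good, so I'll go down and squeeze.

```bash
python3 -m pendant '[{"travel":[-0.02,0,-0.4],"spin":0,"gripper":80},{"travel":[0,0,-0.6],"spin":0,"gripper":80},{"travel":[0,0,-0.6],"spin":0,"gripper":80},{"travel":[0,0,-0.4],"spin":0,"gripper":80},{"travel":[0,0,0],"spin":0,"gripper":80}]'
python3 -m pendant '[{"travel":[0,0,0],"spin":0,"gripper":30},{"travel":[0,0,0],"spin":0,"gripper":30},{"travel":[0,0,0],"spin":0,"gripper":30},{"travel":[0,0,0],"spin":0,"gripper":30},{"travel":[0,0,0],"spin":0,"gripper":30}]' 25
python3 -m pendant '[{"travel":[0,0,0],"spin":0,"gripper":30},{"travel":[0,0,0],"spin":0,"gripper":30},{"travel":[0,0,0],"spin":0,"gripper":30},{"travel":[0,0,0],"spin":0,"gripper":30}]'
```

```text
time: 12.4
eef_pos: [0.5187, 0.0269, 0.134]
eef_rot: [-3.141, -0.001, 2.879]
ft_force: [-0.2, 0.5, 1.1]
finger_gap: 0.878
gripper_force: 0.0
time: 13.02
eef_pos: [0.5201, 0.0275, 0.1352]
eef_rot: [3.14, 0.002, 2.879]
ft_force: [1.9, 6.9, 6.0]
finger_gap: 0.413
gripper_force: 25.0
time: 13.52
eef_pos: [0.5201, 0.0275, 0.1352]
eef_rot: [3.14, 0.002, 2.879]
ft_force: [2.1, 6.6, 5.8]
finger_gap: 0.415
gripper_force: 25.0
```

Opening is 37.8 mm, so the trigger is fully in. Drawing the head up.

```bash
python3 -m pendant '[{"travel":[0,0.01,0.2],"spin":0,"gripper":30},{"travel":[0,0,0.3],"spin":0,"gripper":30},{"travel":[0,0,0.3],"spin":0,"gripper":30},{"travel":[0,0,0.3],"spin":0,"gripper":30},{"travel":[0,0,0.3],"spin":0,"gripper":30}]'
python3 -m pendant '[{"travel":[0,0,0.2],"spin":0,"gripper":30},{"travel":[0,0,0.2],"spin":0,"gripper":30},{"travel":[0,0,0.1],"spin":0,"gripper":30},{"travel":[0,0,0],"spin":0,"gripper":30},{"travel":[0,0,0],"spin":0,"gripper":30}]'
```

```text
time: 14.15
eef_pos: [0.5201, 0.0276, 0.2051]
eef_rot: [3.141, 0.003, 2.88]
ft_force: [8.8, 0.9, -4.7]
finger_gap: 0.414
gripper_force: 25.1
time: 14.78
eef_pos: [0.5201, 0.0276, 0.2298]
eef_rot: [3.141, 0.003, 2.879]
ft_force: [7.1, 0.4, -3.2]
finger_gap: 0.414
gripper_force: 25.1
```

```bash
python3 -m pendant '[{"travel":[0,0,0.06],"spin":0,"gripper":30},{"travel":[0,0,0.03],"spin":0,"gripper":30},{"travel":[0,0,0],"spin":0,"gripper":30},{"travel":[0,0,0],"spin":0,"gripper":30}]'
python3 -m pendant '[{"travel":[0,0,0.02],"spin":0,"gripper":30},{"travel":[0,0,0],"spin":0,"gripper":30},{"travel":[0,0,0],"spin":0,"gripper":30}]'
```

```text
time: 15.28
eef_pos: [0.5201, 0.0276, 0.2342]
eef_rot: [3.141, 0.003, 2.879]
ft_force: [7.3, 0.5, -3.9]
finger_gap: 0.414
gripper_force: 25.1
time: 15.65
eef_pos: [0.52, 0.0276, 0.2352]
eef_rot: [3.141, 0.003, 2.879]
ft_force: [6.6, 1.4, -3.4]
finger_gap: 0.415
gripper_force: 25.1
```

```bash
python3 -m pendant '[{"travel":[0,0,0.02],"spin":0,"gripper":30},{"travel":[0,0,0],"spin":0,"gripper":30},{"travel":[0,0,0],"spin":0,"gripper":30}]'
python3 - <<'E'
from h import *
s=shot('scene','s7');q=shot('side','sd7');s5=pickle.load(open('pics/side5.pkl','rb'))
a=cv2.cvtColor(q['color'],7);b=cv2.cvtColor(s5['color'],7)
# underside of head in side view: stowed z=.156 vs z=.256 predicted rows, grey profile down the post axis
c,n=np.cos(-.26),np.sin(-.26)
for z in(.156,.198,.251,.256,.298):
    print(z,np.round(pix(q,(.52+n*.018,.0275-c*.018,z)),1))
u,v=pix(q,(.52+n*.018,.0275-c*.018,.256));u=int(u);v=int(v)
print([int(k) for k in a[v-15:v+15,u]]); u,v=map(int,pix(q,(.52+n*.018,.0275-c*.018,.156)));print([int(k) for k in b[v-15:v+15,u]])
# hood patch unchanged?
for m,d in(('scene',s),('side',q)):
    d5=pickle.load(open(f'pics/{m}5.pkl','rb'));x,y=map(int,pix(d,(.611,-.115,.025)));print(m,cv2.absdiff(d['color'],d5['color'])[y-20:y+20,x-20:x+20].mean())
E
```

```text
time: 16.02
eef_pos: [0.5199, 0.0276, 0.2354]
eef_rot: [3.141, 0.002, 2.879]
ft_force: [12.2, 1.6, -13.2]
finger_gap: 0.414
gripper_force: 25.1
0.156 [300.8 205. ]
0.198 [300.7 184. ]
0.251 [300.6 156.1]
0.256 [300.6 153.4]
0.298 [300.5 130.1]
[70, 69, 70, 69, 69, 69, 70, 69, 69, 70, 70, 74, 84, 70, 80, 118, 128, 128, 128, 128, 128, 153, 211, 210, 211, 211, 211, 211, 210, 210]
[109, 103, 129, 99, 134, 106, 89, 128, 97, 131, 108, 101, 135, 127, 107, 128, 162, 215, 127, 74, 41, 42, 41, 41, 41, 39, 40, 41, 55, 109]
scene 1.8522916666666667
side 0.5247916666666667
```

The pull jumped to 13 N after 100 mm of rise, so the head is on the hard end stop. The trigger is still fully in and the hood has not moved. Handing in.

```bash
python3 -c "
from station import manip; print(manip.hand_in())"
```

```text
the job is handed in; nothing more can be done
None
```

I handed the job in at about 16 s, with the hood standing on the table clear of the post and the head held at the second stop, trigger still squeezed; the judge's verdict was not shown.

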